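# Hold the incubator lid at its balance point

## Task

The tube rack standing on the closed lid of the bench incubator is to go inside next: lift it off and stand it upright in the shallow tray beside the incubator, set down gently, leaving the jar and the small bottle in that tray and everything else on the bench where they are. Then raise the sprung lid past its balance point for a moment to let the hot air out, without letting it fly up, and draw it back down to just below the balance point, where it would fall shut by itself if let go. Finish holding the lid still there, so that I can put the rack in.

Things in the scene. Friction and masses are not known exactly. Their poses are not given: they have to be found in the camera images.
- incubator: bench-top dry incubator, a white box 280 mm deep (its x) by 300 mm wide (its y) by 135 mm high, grey hinged lid on top; fixed. Origin on the bench under the centre of the box; x points from the control front (robot side) to the hinges at the back, z up. The shut lid's flat upper face is 165 mm above the bench
- lid (a joint): lid's opening angle (rad): 0 shut, grows as the front edge rises, stop at 1.2. Lid 270 x 296 x 28 mm, 1.8 kg, nearly all carried by its spring hinge. Balance point 0.50 rad (29 deg). Below it the lid sinks shut (1.3 N at the bar when shut, 0.3 N at 0.42), above it it swings up by itself (0.5 N at 0.6). Just below: 0.34 to 0.49 rad, open enough for the rack; flying up: over 0.85
- lid_hinge (a point): point on the lid's hinge axis at the middle of the incubator's width, 130 mm behind its centre and 137 mm above the bench; its axes are the incubator's
- lid_bar (a point): middle of the lid's round steel handle bar, 12 mm thick, 124 mm long along the incubator's y, in front of the lid's edge on two arms: when shut 312 mm in front of the hinge axis, 16 mm above it, 153 mm above the bench; turns with the lid. 36 mm free between bar and lid edge, 30 mm between bar and box front, only the bench below. The bar may turn in the fingers. Axes are the lid's
- rack: steel tube rack with eight capped tubes, 66 mm (its x) by 126 mm (its y), about 0.4 kg, loose; stands on the lid at the start. Origin under its middle, z up. Tube caps reach 66 mm, its carrying handle spans it lengthwise 104 mm above its underside
- rack_handle (a point): middle of the rack's carrying handle, a round steel bar 10 mm thick, about 100 mm long along the rack's y, 104 mm above the underside of the rack; nothing but the tube caps (38 mm lower) below it
- tray: shallow white plastic tray, 300 mm (its x) by 210 mm (its y), rim 24 mm high, walls 4 mm, floor 4 mm thick; fixed to the bench to the left or to the right of the incubator, a foam ice box (206 by 176 by 125 mm) stands at the other side. Origin under its middle, on the bench, z up
- jar: glass jar with a grey cap, 66 mm across, about 72 mm high, loose, standing in the +x half of the tray (the half further from the robot). Origin under its middle. Stays where it is
- timer: bench timer, 62 by 68 by 18 mm, loose, lying in front of the incubator, to be left alone. Origin under its middle
- vial: small amber bottle, 40 mm across, 85 mm high, loose, standing beside the jar in the +x half of the tray. Origin under its middle. Stays where it is
There are look-alikes about, which are no part of the job. Leave any yellow look-alike of the rack alone.

How it is judged:
On the way, in this order (a step that is already met when the one before it is completed fails the run):
1. the rack stands upright on the floor of the tray, let go, with the lid still shut (angle between rack's own z axis and vertical below 0.06 rad and z of rack in the frame of tray below 0.01 m and x of rack in the frame of tray between -0.15 and 0.15 m and y of rack in the frame of tray between -0.105 and 0.105 m and contact force between rack and tray above 0.5 N and contact force between rack and the fingers below 0.1 N and linear speed of rack below 0.03 m/s and value of joint lid below 0.1 rad), for 0.2 s.
2. the lid is raised past its balance point (beyond 0.515 rad) for 0.2 s (value of joint lid above 0.515 rad), for 0.2 s.
At the end, for the whole second after the job is handed in: The robot still holds the lid, at rest (under 0.05 rad/s) at 0.34 to 0.49 rad, just below the balance point of 0.50 rad, nothing else propping it; the rack stands upright (within 3.4 degrees) on the tray's floor; everything else is where it was (value of joint lid between 0.34 and 0.49 rad and velocity of joint lid between -0.05 and 0.05 rad/s and (contact force between lid and the fingers above 0.1 N or contact force between lid and the arm above 0.1 N) and contact force between lid and rack below 0.1 N and contact force between lid and jar below 0.1 N and angle between rack's own z axis and vertical below 0.06 rad and z of rack in the frame of tray below 0.01 m and x of rack in the frame of tray between -0.15 and 0.15 m and y of rack in the frame of tray between -0.105 and 0.105 m and contact force between rack and tray above 0.5 N and contact force between lid and vial below 0.1 N); the arm keeps its last pose, push and grip.
It fails at once if the lid flies up (beyond 0.85 rad) (value of joint lid above 0.85 rad).
It fails at once if the rack is tipped (more than 34 degrees) (angle between rack's own z axis and vertical above 0.6 rad).
It fails at once if the rack is dropped or slammed into the tray (over 80 N) (contact force between rack and tray above 80 N).
It fails at once if the jar or the small bottle in the tray is pushed more than 25 mm or tipped (distance of any of jar, vial from where it was at the start of the episode above 0.025 m or angle between any of jar, vial's own z axis and vertical above 0.3 rad).
It fails at once if the bench timer is pushed more than 30 mm (distance of timer from where it was at the start of the episode above 0.03 m).
It also fails if it takes over 62 s, if anything falls off the work surface, if the arm or the gripper's body presses on something with over 40 N, if the wrist force passes 120 N, or if a joint passes its speed limit or range.

## Robot

A 6-joint arm with a two-finger parallel gripper is mounted at the origin on the work surface. World frame = base frame: x ahead of the robot, y to its left, z up, the work surface at z = 0. Lengths are in m, angles in rad, forces in N, time in s.
With the tool pointing down it reaches from about 0.4 to 0.825 m from the base axis. Payload 7 kg.
Tool frame: the origin (TCP) lies midway between the tips of the shut fingers; the grasp point (between the pads) lies 19 mm behind it; z points along the fingers, y is the line along which they close (so a half turn about z gives the same grasp; the last joint's range is limited). The gripper opens to 88 mm and grips with 3 to 60 N. Pads are 19 mm wide; open, the fingers measure 130 mm over their backs; the gripper's body (78 mm by 193 mm) begins 47 mm behind the grasp point.
Start: joints at [-1, 0.359, 0.012, 0, -1.224, -0.288], TCP at [0.188, -0.648, 0.227] pointing down, gripper open.
Joint ranges: [-3.07, 3.07], [-1.43, 2.12], [-1.02, 1.25], [-3.03, 1.67], [-3.05, -0], [-3.03, 3.03]. Speed limits (rad/s): [2.39, 2.39, 3.01, 3.14, 3.14, 3.14].

## Interface

Orientations are given as a 3x3 rotation matrix whose columns are the frame's x, y, z axes.
In Python, from cell import robot, viewer gives the robot as it stands.
- The arm moves only by the tool move_arm, never from a script. Its argument "deltas" is a list of rows, each an object with "rot": the turn, a rotation vector about the tool's x, y, z in rad, a list of three; "offset": the shift along the tool's x, y, z in m, a list of three; "gripper": the closure in counts, from 0 (fully open) to 255 (shut). In form: [{"rot": [wx, wy, wz], "offset": [tx, ty, tz], "gripper": gripper}, ...]. A call has 1 to 12 rows; each row is the pose to reach, as a shift and turn from the pose commanded when the call began, along the tool's axes at that moment; what a row does not reach only later rows make up. A row lasts 1/10 s, in which the tool goes at most 50 mm and 8.59 degrees, less where a joint would pass 70% of its speed; a pose out of reach is approached as far as the arm can. A call with a gripper value outside its range is refused whole. The fingers move at their own pace and stop on an object; "grip_force" is the grip in N (left out, the last holds). Time passes only in rows, so rows that repeat a pose let the fingers close. It gives the time, the measured TCP pose, the force, the opening and the grip force at its end, in the units of the state.
- robot.state(): the state, without advancing time (a new reading comes with each control period).
- viewer.camera(name): name is "scene" or "top" or "wrist"; returns the picture (480x640x3 uint8, red, green, blue); there is no depth.
- viewer.get_calibration(name): a dict with "K" (3x3 intrinsics, pixels), "distortion" ([k1, k2, p1, p2, k3] as OpenCV has them; the pictures are not rectified), "rvec" (rotation vector, rad) and "tvec" (3), from world to camera coordinates, as OpenCV has them. Camera axes: x right, y down, z forward; pixel columns grow to the right and rows downward; lengths in m; the calibration is good to about 2 mm. A picture is of the moment at which its call begins: read the wrist's pose just before it. get_calibration takes no time and is no camera call; for the wrist camera it gives the pose at the moment of the call.
- robot.sign_off(): hands the job in; it is judged then, once.
Trained networks look in the newest picture that a camera, given by its name, has taken for a name from the list of things; names that differ only in an ending like _2 or _b are one class to them, and where a whole thing is asked for, a point or a joint stands for the part that bears it (a point fixed in the world has none). Each returns a list of dicts, best first, with "confidence" (0 to 1); they miss things now and then, are a little off and sometimes report something else, mostly with a low value. They report only what shows in the picture. A call takes as long as a camera call. They do not tell look-alikes from the thing itself.
- viewer.look_for(camera, label): "box" ([centre column, centre row, width, height] in pixels, round what is visible of it).
The state is a dict: "t": time; "joint_pos": joint angles; "qd": joint speeds; "joint_efforts": joint torques, N m; "ee_pos": TCP position; "tool_rot": TCP orientation; "wrist_force": force on the tool from outside, world axes, zero at the start; "torque": the same for the moment, N m; "width": finger opening in m; "grip_force": force on a finger pad.
Only numpy, scipy, OpenCV 4.12 (cv2) and the standard library are available. Lean on these libraries where they do the work, as an engineer would, in place of code of your own. Each camera call takes 0.05 s, during which the arm holds its last target. There are 200 camera calls.

## Working session

There is one attempt and no reset: what is moved stays moved. The work goes in short steps, Python scripts to look and compute and a tool call to move; the robot and the scene stay as the last step left them, time stands still between calls to the robot, and variables do not carry over. Pictures are saved under pics/ and viewed, at most 10 in all, crops included, and the job is handed in when it is done.

Besides the shell and the picture viewer there is one more tool, called as name(argument=value, ...), one argument or row to a line, values as JSON. move_arm: Moves the arm, as the interface text tells. Its arguments: {"type":"object","properties":{"deltas":{"type":"array","items":{"type":"object","properties":{"rot":{"type":"array","items":{"type":"number"}},"offset":{"type":"array","items":{"type":"number"}},"gripper":{"type":"number"}}}},"grip_force":{"type":"number"}},"required":["deltas"]}

```bash
mkdir -p pics; ls; python3 - <<'E'
from cell import robot, viewer
import cv2, numpy as np
ims=[]
for c in ["scene","top"]:
    im=viewer.camera(c); cv2.imwrite(f"pics/{c}0.png",im[:,:,::-1])
    for l in ["incubator","rack","tray","jar","timer","vial","lid_bar","rack_handle"]:
        print(c,l,[(np.round(d["box"]).tolist(),round(d["confidence"],2)) for d in viewer.look_for(c,l)][:3])
    k=viewer.get_calibration(c); print(k)
s=robot.state(); print(s)
E
```

```text
pics
scene incubator [([336.0, 326.0, 225.0, 222.0], 0.73)]
scene rack [([308.0, 200.0, 57.0, 47.0], 0.82), ([479.0, 294.0, 72.0, 53.0], 0.79), ([201.0, 259.0, 57.0, 76.0], 0.79)]
scene tray [([186.0, 396.0, 188.0, 164.0], 0.96)]
scene jar [([222.0, 408.0, 43.0, 51.0], 0.56)]
scene timer [([269.0, 251.0, 33.0, 23.0], 0.7)]
scene vial [([184.0, 437.0, 31.0, 35.0], 0.93)]
scene lid_bar [([334.0, 306.0, 222.0, 180.0], 0.89), ([359.0, 263.0, 78.0, 67.0], 0.33)]
scene rack_handle [([307.0, 202.0, 56.0, 49.0], 0.92), ([478.0, 294.0, 67.0, 56.0], 0.83), ([202.0, 262.0, 54.0, 74.0], 0.6)]
{'K': array([[497.37591014,   0.        , 326.85046338],
       [  0.        , 497.37591014, 237.79994094],
       [  0.        ,   0.        ,   1.        ]]), 'distortion': array([-0.13669849,  0.        ,  0.        ,  0.        ,  0.        ]), 'rvec': array([ 2.16447237,  0.99922201, -0.42291425]), 'tvec': array([-0.39128482, -0.17126567,  1.38353863])}
top incubator [([349.0, 210.0, 151.0, 161.0], 0.85), ([491.0, 204.0, 27.0, 18.0], 0.72)]
top rack [([327.0, 190.0, 72.0, 64.0], 0.86), ([393.0, 353.0, 
[... 910 characters left out ...]

       -1.22412122e+00, -2.88093947e-01]), 'qd': array([-0.000863  ,  0.00032776, -0.00155684, -0.00045263,  0.00032717,
        0.00094338]), 'joint_efforts': array([-9.96822528e-04, -5.82352138e+01,  2.93291867e+01,  7.00234786e+00,
        1.24748956e-02, -2.68087899e-07]), 'ee_pos': array([ 0.18830871, -0.64818957,  0.22658251]), 'tool_rot': array([[-9.60284250e-01, -2.79023581e-01, -7.28136019e-06],
       [-2.79023581e-01,  9.60284250e-01, -2.00977366e-05],
       [ 1.25999179e-05, -1.72678687e-05, -1.00000000e+00]]), 'wrist_force': array([-0.07754377,  0.98626441,  0.86785909]), 'torque': array([-0.02813217,  0.02724087, -0.00245637]), 'grip_force': 0.0, 'width': 0.08766865928868808}
```

View pics/top0.png

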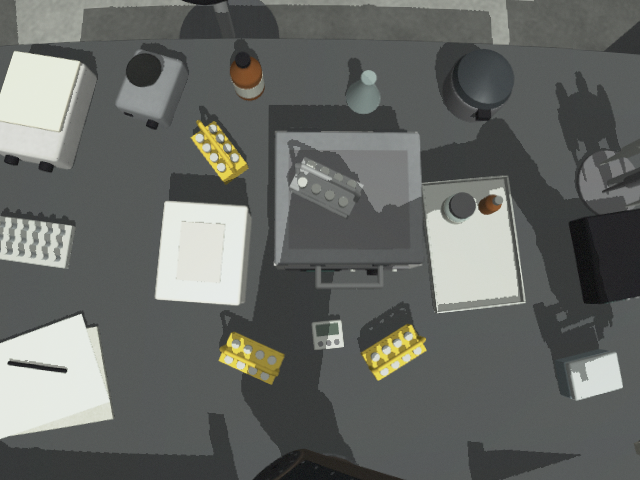

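View pics/scene0.png

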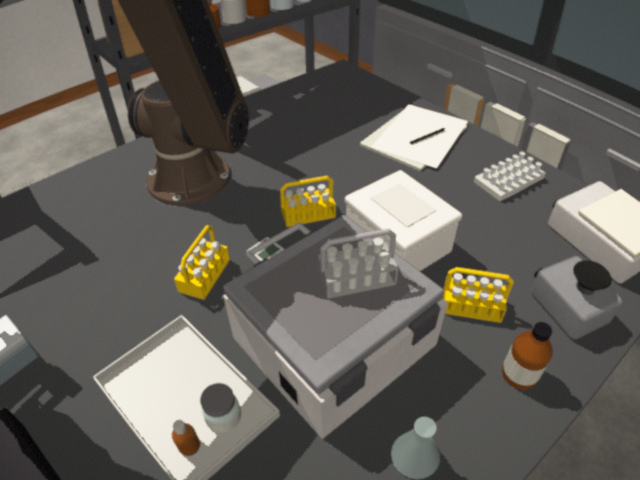

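The top view shows the steel rack on the lid near (327,188). The lid bar is at about (348,285), the tray on the right is centred near (474,244), the jar is at (459,208), the bottle at (490,204) and the timer at (328,334). The yellow racks are look-alikes. I'll zoom in next.

```bash
python3 - <<'E'
import cv2
a=cv2.imread("pics/top0.png")[120:320,265:532]
cv2.imwrite("pics/top0c.png",cv2.resize(a,None,fx=3,fy=3,interpolation=cv2.INTER_CUBIC))
a=cv2.imread("pics/scene0.png")[210:350,210:450]
a=cv2.convertScaleAbs(a,alpha=1.4,beta=20)
cv2.imwrite("pics/scene0c.png",cv2.resize(a,None,fx=3.3,fy=3.3,interpolation=cv2.INTER_CUBIC))
E
```

```text
(no output)
```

View pics/top0c.png

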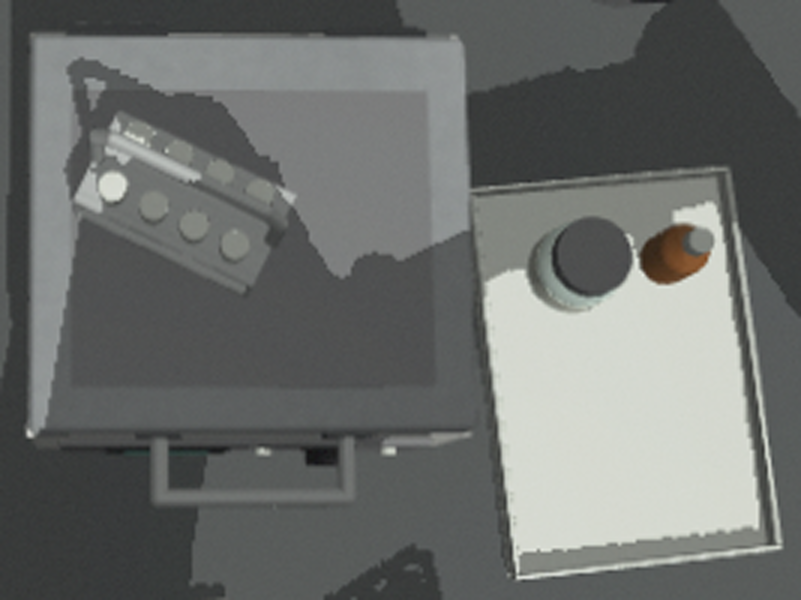

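View pics/scene0c.png

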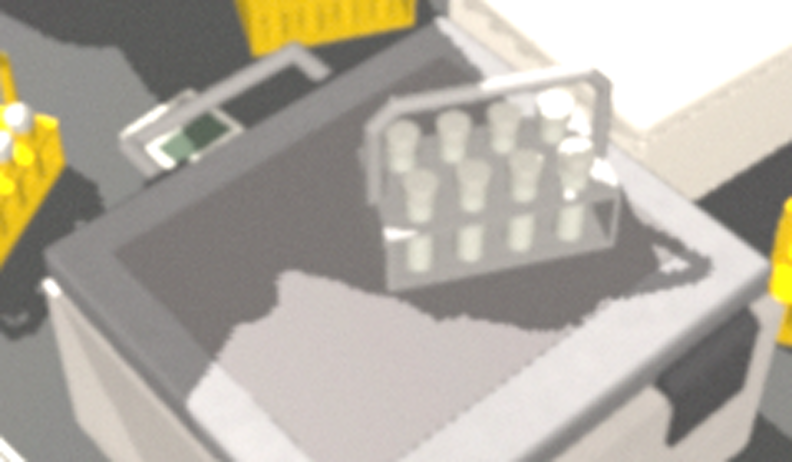

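The crops show these positions, in crop pixels:
- **Lid corners (top):** (32,35), (463,38), (470,433), (28,435).
- **Bar (top):** (158,497) to (350,497).
- **Tray rim (top):** (470,190), (730,168), (780,548), (515,580).
- **Rack handle:** about (103,143) to (283,225) in top, and (382,110) to (600,77) in scene.

```bash
cat > h.py <<'E'
import cv2, numpy as np
from cell import robot, viewer
def ray(cam,uv,c=None):
    c=c or viewer.get_calibration(cam); R=cv2.Rodrigues(np.array(c["rvec"]))[0]; t=np.array(c["tvec"])
    p=cv2.undistortPoints(np.array(uv,float).reshape(-1,1,2),c["K"],c["distortion"]).reshape(-1,2)
    return -R.T@t, np.c_[p,np.ones(len(p))]@R
def atz(cam,uv,z,c=None):
    o,d=ray(cam,uv,c); return o+d*((np.asarray(z)-o[2])/d[:,2])[:,None]
def proj(cam,P,c=None):
    c=c or viewer.get_calibration(cam)
    return cv2.projectPoints(np.array(P,float).reshape(-1,1,3),c["rvec"],c["tvec"],c["K"],c["distortion"])[0].reshape(-1,2)
E
python3 - <<'E'
from h import *
np.set_printoptions(precision=4,suppress=True)
T=lambda a: np.array(a)/3+[265,120]
S=lambda a: np.array(a)/3.3+[210,210]
def show(n,P):
    print(n,P.tolist() and P.round(4)[:,:2].tolist(),"mean",P.mean(0),"sides",np.linalg.norm(np.diff(P,axis=0),axis=1))
show("lid",atz("top",T([(32,35),(463,38),(470,433),(28,435)]),[.165]*4))
b=atz("top",T([(158,497),(350,497)]),[.153]*2);show("bar",b)
show("tray",atz("top",T([(470,190),(730,168),(780,548),(515,580)]),[.024]*4))
h=atz("top",T([(103,143),(283,225)]),[.269]*2);show("handle",h)
print("handle scene px crop",(proj("scene",h)-210)*3.3)
h2=atz("scene",S([(382,110),(600,77)]),[.269]*2);show("handle from scene",h2)
r=atz("top",T([(78,205),(247,292)]),[.165]*2); show("rack low edge",r)
show("jar",atz("top",T([(593,257)]),[.072]*1)); show("vial",atz("top",T([(699,241)]),[.085]))
show("timer",atz("top",[(328,334)],[.018]))
E
```

```text
lid [[0.8004, 0.103], [0.8021, -0.1898], [0.5328, -0.1872], [0.5312, 0.1026]] mean [ 0.6666 -0.0428  0.165 ] sides [0.2928 0.2693 0.2898]
bar [[0.4914, 0.0178], [0.4913, -0.1089]] mean [ 0.4914 -0.0456  0.153 ] sides [0.1267]
tray [[0.7286, -0.2248], [0.7493, -0.4331], [0.4538, -0.4602], [0.4321, -0.2523]] mean [ 0.591  -0.3426  0.024 ] sides [0.2094 0.2968 0.2091]
handle [[0.6986, 0.0536], [0.6495, -0.0534]] mean [0.674  0.0001 0.269 ] sides [0.1178]
handle scene px crop [[584.8051  58.128 ]
 [362.9123 102.1967]]
handle from scene [[0.6598, -0.0498], [0.7135, 0.0495]] mean [ 0.6866 -0.0001  0.269 ] sides [0.1128]
rack low edge [[0.6836, 0.0711], [0.6258, -0.0405]] mean [0.6547 0.0153 0.165 ] sides [0.1257]
jar [[0.6684, -0.3041]] mean [ 0.6684 -0.3041  0.072 ] sides []
vial [[0.6788, -0.3806]] mean [ 0.6788 -0.3806  0.085 ] sides []
timer [[0.3877, -0.0087]] mean [ 0.3877 -0.0087  0.018 ] sides []
```

```bash
cat >> h.py <<'E'
from scipy.spatial.transform import Rotation as Ro
def go(p,yaw=None):
    """tool-frame delta to world TCP p, tool down with tool y at angle yaw"""
    s=robot.state(); R=np.array(s["tool_rot"]); p0=np.array(s["ee_pos"])
    off=R.T@(np.array(p)-p0); r=np.zeros(3)
    if yaw is not None:
        y=np.array([np.cos(yaw),np.sin(yaw),0]); z=np.array([0,0,-1.]); 
        r=Ro.from_matrix(R.T@np.c_[np.cross(y,z),y,z]).as_rotvec()
    print("t",round(s["t"],2),"at",p0.round(4),"off",off.round(4),"rot",r.round(4),"F",np.round(s["wrist_force"],1),"w",round(s["width"],4))
E
python3 -c "
from h import *
go((.188,-.648,.40)); go((.68,0,.40),np.pi-.47)"
```

```text
t 0.9 at [ 0.1883 -0.6482  0.2266] off [ 0.0002  0.0003 -0.1734] rot [0. 0. 0.] F [-0.1  1.   0.9] w 0.0877
t 0.9 at [ 0.1883 -0.6482  0.2266] off [-0.653   0.4852 -0.1734] rot [-0.    -0.    -0.818] F [-0.1  1.   0.9] w 0.0877
```

move_arm(
  deltas=[
    {"rot":[0,0,0],"offset":[0,0,-0.05],"gripper":0},
    {"rot":[0,0,0],"offset":[0,0,-0.1],"gripper":0},
    {"rot":[0,0,0],"offset":[-0.02,0.015,-0.15],"gripper":0},
    {"rot":[0,0,-0.1],"offset":[-0.05,0.04,-0.173],"gripper":0},
    {"rot":[0,0,-0.2],"offset":[-0.653,0.485,-0.173],"gripper":0},
    {"rot":[0,0,-0.3],"offset":[-0.653,0.485,-0.173],"gripper":0},
    {"rot":[0,0,-0.4],"offset":[-0.653,0.485,-0.173],"gripper":0},
    {"rot":[0,0,-0.5],"offset":[-0.653,0.485,-0.173],"gripper":0},
    {"rot":[0,0,-0.6],"offset":[-0.653,0.485,-0.173],"gripper":0},
    {"rot":[0,0,-0.7],"offset":[-0.653,0.485,-0.173],"gripper":0},
    {"rot":[0,0,-0.818],"offset":[-0.653,0.485,-0.173],"gripper":0},
    {"rot":[0,0,-0.818],"offset":[-0.653,0.485,-0.173],"gripper":0},
  ],
)

```text
t: 2.1
ee_pos: [0.4686, -0.2763, 0.4]
tool_rot: [[-0.449, -0.893, 0.001], [-0.893, 0.449, -0.0], [-0.0, -0.001, -1.0]]
wrist_force: [1.2, -1.6, -0.5]
width: 0.0876
grip_force: 0.0
```

```bash
python3 -c "
from h import *
go((.68,0,.40),np.pi-.47)"
```

```text
t 2.1 at [ 0.4686 -0.2763  0.4   ] off [-3.418e-01 -6.480e-02  1.000e-04] rot [-0.001   0.0003  0.0042] F [ 1.2 -1.6 -0.5] w 0.0876
```

move_arm(
  deltas=[
    {"rot":[0,0,0],"offset":[-0.342,-0.065,0],"gripper":0},
    {"rot":[0,0,0],"offset":[-0.342,-0.065,0],"gripper":0},
    {"rot":[0,0,0],"offset":[-0.342,-0.065,0],"gripper":0},
    {"rot":[0,0,0],"offset":[-0.342,-0.065,0],"gripper":0},
    {"rot":[0,0,0],"offset":[-0.342,-0.065,0],"gripper":0},
    {"rot":[0,0,0],"offset":[-0.342,-0.065,0],"gripper":0},
    {"rot":[0,0,0],"offset":[-0.342,-0.065,0],"gripper":0},
    {"rot":[0,0,0],"offset":[-0.342,-0.065,0],"gripper":0},
    {"rot":[0,0,0],"offset":[-0.342,-0.065,0],"gripper":0},
  ],
)

```text
t: 3.0
ee_pos: [0.6811, -0.0014, 0.3981]
tool_rot: [[-0.451, -0.892, -0.002], [-0.892, 0.451, -0.001], [0.001, 0.001, -1.0]]
wrist_force: [0.4, 0.7, -0.2]
width: 0.0876
grip_force: 0.0
```

```bash
python3 - <<'E'
from h import *
go((.68,0,.25),np.pi-.47)
im=viewer.camera("wrist"); c=viewer.get_calibration("wrist"); cv2.imwrite("pics/w1.png",im[:,:,::-1])
np.save("w1.npy",c,allow_pickle=True)
u=np.array([.453,.891,0]); m=np.array([.68,0,.269])
print(proj("wrist",[m-u*.05,m,m+u*.05],c))
E
```

```text
t 3.0 at [ 0.6811 -0.0014  0.3981] off [-0.001   0.0014  0.1481] rot [ 0.0015 -0.0014  0.0018] F [ 0.4  0.7 -0.2] w 0.0876
[[324.52766821 172.07516126]
 [324.32854827 232.42211974]
 [324.14928852 287.34312473]]
```

View pics/w1.png

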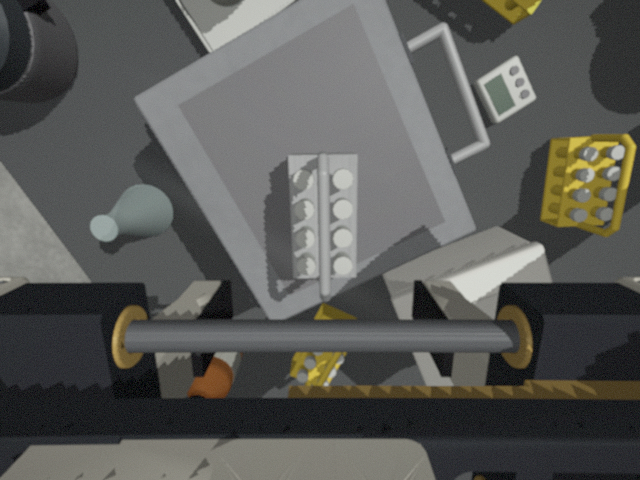

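The wrist view shows the steel handle running vertically at column 324, from row 155 to 298. That agrees with the prediction (midpoint at row 232), so I'm going down to grasp it.

move_arm(
  deltas=[
    {"rot":[0,0,0],"offset":[-0.001,0.001,0.03],"gripper":0},
    {"rot":[0,0,0],"offset":[-0.001,0.001,0.065],"gripper":0},
    {"rot":[0,0,0],"offset":[-0.001,0.001,0.1],"gripper":0},
    {"rot":[0,0,0],"offset":[-0.001,0.001,0.13],"gripper":0},
    {"rot":[0,0,0],"offset":[-0.001,0.001,0.148],"gripper":0},
    {"rot":[0,0,0],"offset":[-0.001,0.001,0.148],"gripper":0},
    {"rot":[0,0,0],"offset":[-0.001,0.001,0.148],"gripper":255},
    {"rot":[0,0,0],"offset":[-0.001,0.001,0.148],"gripper":255},
    {"rot":[0,0,0],"offset":[-0.001,0.001,0.148],"gripper":255},
    {"rot":[0,0,0],"offset":[-0.001,0.001,0.148],"gripper":255},
    {"rot":[0,0,0],"offset":[-0.001,0.001,0.148],"gripper":255},
    {"rot":[0,0,0],"offset":[-0.001,0.001,0.148],"gripper":255},
  ],
  grip_force=30,
)

```text
t: 4.25
ee_pos: [0.6802, -0.0013, 0.2517]
tool_rot: [[-0.453, -0.892, 0.0], [-0.892, 0.453, 0.0], [-0.0, -0.0, -1.0]]
wrist_force: [-0.6, -0.0, -1.1]
width: 0.0456
grip_force: 0.0
```

move_arm(
  deltas=[
    {"rot":[0,0,0],"offset":[0,0,0],"gripper":255},
    {"rot":[0,0,0],"offset":[0,0,0],"gripper":255},
    {"rot":[0,0,0],"offset":[0,0,0],"gripper":255},
    {"rot":[0,0,0],"offset":[0,0,0],"gripper":255},
    {"rot":[0,0,0],"offset":[0,0,0],"gripper":255},
    {"rot":[0,0,0],"offset":[0,0,0],"gripper":255},
    {"rot":[0,0,0],"offset":[0,0,0],"gripper":255},
    {"rot":[0,0,0],"offset":[0,0,0],"gripper":255},
  ],
)

```text
t: 5.05
ee_pos: [0.68, -0.0012, 0.2514]
tool_rot: [[-0.453, -0.892, -0.0], [-0.892, 0.453, 0.0], [0.0, 0.0, -1.0]]
wrist_force: [-0.6, 1.2, -1.1]
width: 0.009
grip_force: 30.0
```

move_arm(
  deltas=[
    {"rot":[0,0,0],"offset":[0,0,-0.01],"gripper":255},
    {"rot":[0,0,0],"offset":[0,0,-0.025],"gripper":255},
    {"rot":[0,0,0],"offset":[0,0,-0.05],"gripper":255},
    {"rot":[0,0,0],"offset":[0,0,-0.08],"gripper":255},
    {"rot":[0,0,0],"offset":[0,0,-0.1],"gripper":255},
    {"rot":[0,0,0],"offset":[0,0,-0.11],"gripper":255},
    {"rot":[0,0,0],"offset":[0,0,-0.11],"gripper":255},
    {"rot":[0,0,0],"offset":[0,0,-0.11],"gripper":255},
  ],
)

```text
t: 5.85
ee_pos: [0.6798, -0.0012, 0.36]
tool_rot: [[-0.453, -0.891, -0.002], [-0.891, 0.453, 0.0], [0.001, 0.002, -1.0]]
wrist_force: [1.2, -0.9, -4.7]
width: 0.009
grip_force: 30.0
```

```bash
python3 -c "
from h import *
go((.5213,-.349,.36),np.pi+.0915)"
```

```text
t 5.85 at [ 0.6798 -0.0012  0.36  ] off [ 3.818e-01 -1.630e-02  2.000e-04] rot [ 2.000e-03 -1.000e-04 -5.617e-01] F [ 1.2 -0.9 -4.7] w 0.009
```

move_arm(
  deltas=[
    {"rot":[0,0,-0.03],"offset":[0.015,-0.001,0],"gripper":255},
    {"rot":[0,0,-0.08],"offset":[0.045,-0.002,0],"gripper":255},
    {"rot":[0,0,-0.14],"offset":[0.085,-0.004,0],"gripper":255},
    {"rot":[0,0,-0.2],"offset":[0.13,-0.005,0],"gripper":255},
    {"rot":[0,0,-0.27],"offset":[0.175,-0.007,0],"gripper":255},
    {"rot":[0,0,-0.34],"offset":[0.22,-0.009,0],"gripper":255},
    {"rot":[0,0,-0.41],"offset":[0.265,-0.011,0],"gripper":255},
    {"rot":[0,0,-0.47],"offset":[0.31,-0.013,0],"gripper":255},
    {"rot":[0,0,-0.52],"offset":[0.345,-0.015,0],"gripper":255},
    {"rot":[0,0,-0.55],"offset":[0.37,-0.016,0],"gripper":255},
    {"rot":[0,0,-0.562],"offset":[0.382,-0.016,0],"gripper":255},
    {"rot":[0,0,-0.562],"offset":[0.382,-0.016,0],"gripper":255},
  ],
)

```text
t: 7.05
ee_pos: [0.52, -0.3505, 0.3596]
tool_rot: [[0.09, -0.996, -0.003], [-0.996, -0.09, 0.001], [-0.001, 0.003, -1.0]]
wrist_force: [0.2, 1.3, -4.9]
width: 0.009
grip_force: 30.0
```

```bash
python3 - <<'E'
from h import *
go((.5213,-.349,.0905),np.pi+.0915)
ims=[viewer.camera("top")[130:330,400:560],viewer.camera("scene")[270:470,80:300]]
ims=[cv2.resize(i[:,:,::-1],None,fx=2.1,fy=2.1,interpolation=cv2.INTER_CUBIC) for i in ims]
cv2.imwrite("pics/m1.png",np.hstack(ims))
E
```

```text
t 7.05 at [ 0.52   -0.3505  0.3596] off [-0.001  -0.0022  0.2691] rot [ 0.0028  0.0013 -0.0017] F [ 0.2  1.3 -4.9] w 0.009
```

View pics/m1.png

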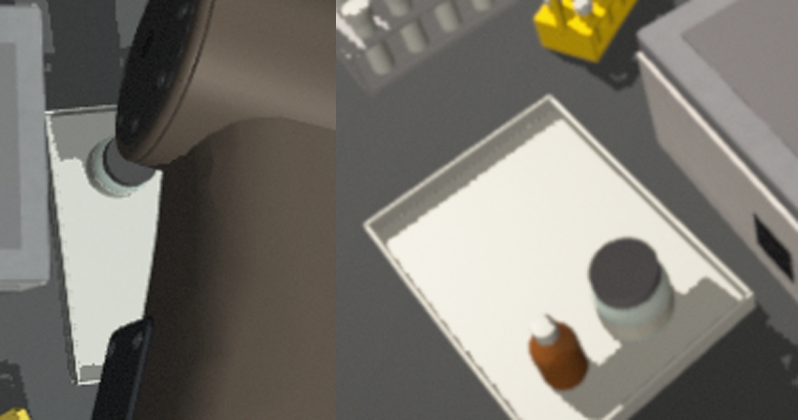

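The tray's near half is clear. The jar and bottle haven't moved, and the rack hangs above the tray. Lowering it now.

move_arm(
  deltas=[
    {"rot":[0,0,0],"offset":[-0.001,-0.002,0.015],"gripper":255},
    {"rot":[0,0,0],"offset":[-0.001,-0.002,0.04],"gripper":255},
    {"rot":[0,0,0],"offset":[-0.001,-0.002,0.075],"gripper":255},
    {"rot":[0,0,0],"offset":[-0.001,-0.002,0.11],"gripper":255},
    {"rot":[0,0,0],"offset":[-0.001,-0.002,0.145],"gripper":255},
    {"rot":[0,0,0],"offset":[-0.001,-0.002,0.18],"gripper":255},
    {"rot":[0,0,0],"offset":[-0.001,-0.002,0.21],"gripper":255},
    {"rot":[0,0,0],"offset":[-0.001,-0.002,0.235],"gripper":255},
    {"rot":[0,0,0],"offset":[-0.001,-0.002,0.25],"gripper":255},
    {"rot":[0,0,0],"offset":[-0.001,-0.002,0.258],"gripper":255},
    {"rot":[0,0,0],"offset":[-0.001,-0.002,0.26],"gripper":255},
    {"rot":[0,0,0],"offset":[-0.001,-0.002,0.26],"gripper":255},
  ],
)

```text
t: 8.35
ee_pos: [0.5239, -0.3478, 0.1018]
tool_rot: [[0.092, -0.996, 0.0], [-0.996, -0.092, -0.0], [0.0, -0.0, -1.0]]
wrist_force: [-0.0, 0.3, -3.9]
width: 0.0086
grip_force: 30.0
```

move_arm(
  deltas=[
    {"rot":[0,0,0],"offset":[0,0,0.001],"gripper":255},
    {"rot":[0,0,0],"offset":[0,0,0.002],"gripper":255},
    {"rot":[0,0,0],"offset":[0,0,0.003],"gripper":255},
    {"rot":[0,0,0],"offset":[0,0,0.004],"gripper":255},
    {"rot":[0,0,0],"offset":[0,0,0.005],"gripper":255},
    {"rot":[0,0,0],"offset":[0,0,0.006],"gripper":255},
    {"rot":[0,0,0],"offset":[0,0,0.007],"gripper":255},
    {"rot":[0,0,0],"offset":[0,0,0.0075],"gripper":255},
    {"rot":[0,0,0],"offset":[0,0,0.0075],"gripper":255},
  ],
)

```text
t: 9.25
ee_pos: [0.5233, -0.348, 0.0938]
tool_rot: [[0.092, -0.996, -0.0], [-0.996, -0.092, 0.0], [-0.0, 0.0, -1.0]]
wrist_force: [-0.6, 0.3, -4.6]
width: 0.0088
grip_force: 30.0
```

move_arm(
  deltas=[
    {"rot":[0,0,0],"offset":[0,0,0.0007],"gripper":255},
    {"rot":[0,0,0],"offset":[0,0,0.0014],"gripper":255},
    {"rot":[0,0,0],"offset":[0,0,0.0021],"gripper":255},
    {"rot":[0,0,0],"offset":[0,0,0.0028],"gripper":255},
    {"rot":[0,0,0],"offset":[0,0,0.0034],"gripper":255},
    {"rot":[0,0,0],"offset":[0,0,0.0034],"gripper":255},
  ],
)

```text
t: 9.85
ee_pos: [0.5234, -0.3481, 0.0906]
tool_rot: [[0.092, -0.996, -0.0], [-0.996, -0.092, -0.0], [0.0, 0.0, -1.0]]
wrist_force: [-0.7, 0.2, -4.2]
width: 0.009
grip_force: 30.0
```

move_arm(
  deltas=[
    {"rot":[0,0,0],"offset":[0,0,0.0006],"gripper":255},
    {"rot":[0,0,0],"offset":[0,0,0.0012],"gripper":255},
    {"rot":[0,0,0],"offset":[0,0,0.0018],"gripper":255},
    {"rot":[0,0,0],"offset":[0,0,0.0018],"gripper":255},
  ],
)

```text
t: 10.25
ee_pos: [0.5235, -0.3483, 0.0904]
tool_rot: [[0.092, -0.996, 0.001], [-0.996, -0.092, -0.001], [0.001, -0.001, -1.0]]
wrist_force: [-3.4, 1.1, 8.0]
width: 0.0088
grip_force: 30.0
```

In contact at about 8 N. I'll ease off slightly and release.

move_arm(
  deltas=[
    {"rot":[0,0,0],"offset":[0,0,-0.0008],"gripper":255},
    {"rot":[0,0,0],"offset":[0,0,-0.0008],"gripper":180},
    {"rot":[0,0,0],"offset":[0,0,-0.0008],"gripper":150},
    {"rot":[0,0,0],"offset":[0,0,-0.0008],"gripper":150},
    {"rot":[0,0,0],"offset":[0,0,-0.0008],"gripper":150},
    {"rot":[0,0,0],"offset":[0,0,-0.0008],"gripper":150},
    {"rot":[0,0,0],"offset":[0,0,-0.0008],"gripper":150},
    {"rot":[0,0,0],"offset":[0,0,-0.0008],"gripper":150},
  ],
)

```text
t: 11.05
ee_pos: [0.5234, -0.348, 0.0895]
tool_rot: [[0.092, -0.996, 0.0], [-0.996, -0.092, 0.0], [-0.0, -0.0, -1.0]]
wrist_force: [1.2, -0.8, -0.4]
width: 0.0358
grip_force: 0.0
```

move_arm(
  deltas=[
    {"rot":[0,0,0],"offset":[0,0,-0.01],"gripper":150},
    {"rot":[0,0,0],"offset":[0,0,-0.03],"gripper":150},
    {"rot":[0,0,0],"offset":[0,0,-0.07],"gripper":150},
    {"rot":[0,0,0],"offset":[0,0,-0.12],"gripper":160},
    {"rot":[0,0,0],"offset":[0,0,-0.165],"gripper":170},
    {"rot":[0,0,0],"offset":[0,0,-0.2],"gripper":180},
    {"rot":[0,0,0],"offset":[0,0,-0.21],"gripper":180},
    {"rot":[0,0,0],"offset":[0,0,-0.21],"gripper":180},
  ],
)

```text
t: 11.85
ee_pos: [0.5239, -0.3483, 0.3023]
tool_rot: [[0.092, -0.996, 0.004], [-0.996, -0.092, -0.001], [0.002, -0.004, -1.0]]
wrist_force: [0.7, -0.8, -0.6]
width: 0.0259
grip_force: 0.0
```

```bash
python3 -c "
from h import *
go((.4914,-.0456,.30),np.pi)"
```

```text
t 11.85 at [ 0.5239 -0.3483  0.3023] off [-0.3044  0.0046  0.0017] rot [-0.0041 -0.0016  0.092 ] F [ 0.7 -0.8 -0.6] w 0.0259
```

move_arm(
  deltas=[
    {"rot":[0,0,0.01],"offset":[-0.02,0,0],"gripper":180},
    {"rot":[0,0,0.03],"offset":[-0.06,0.001,0],"gripper":180},
    {"rot":[0,0,0.05],"offset":[-0.105,0.002,0],"gripper":180},
    {"rot":[0,0,0.07],"offset":[-0.15,0.003,0],"gripper":180},
    {"rot":[0,0,0.08],"offset":[-0.195,0.004,0],"gripper":180},
    {"rot":[0,0,0.092],"offset":[-0.24,0.005,0],"gripper":180},
    {"rot":[0,0,0.092],"offset":[-0.275,0.005,0],"gripper":180},
    {"rot":[0,0,0.092],"offset":[-0.298,0.005,0],"gripper":180},
    {"rot":[0,0,0.092],"offset":[-0.304,0.005,0],"gripper":180},
    {"rot":[0,0,0.092],"offset":[-0.304,0.005,0],"gripper":180},
  ],
)

```text
t: 12.85
ee_pos: [0.4899, -0.0452, 0.2985]
tool_rot: [[0.002, -1.0, -0.002], [-1.0, -0.002, -0.0], [0.0, 0.002, -1.0]]
wrist_force: [-0.3, 0.2, 0.2]
width: 0.0256
grip_force: 0.0
```

```bash
python3 - <<'E'
from h import *
go((.4914,-.0456,.134),np.pi)
c=viewer.get_calibration("wrist"); w=viewer.camera("wrist"); s=viewer.camera("scene")
np.save("w2.npy",c,allow_pickle=True); cv2.imwrite("pics/w2full.png",w[:,:,::-1])
a=cv2.resize(w[:,:,::-1],(533,400)); b=cv2.resize(s[:,:,::-1][270:470,80:213],(266,400))
cv2.imwrite("pics/m2.png",np.hstack([a,b]))
print(proj("wrist",[(.4914,-.1076,.153),(.4914,.0164,.153)],c)*.8333)
E
```

```text
t 12.85 at [ 0.4899 -0.0452  0.2985] off [ 0.0004 -0.0018  0.1645] rot [ 0.0018 -0.0003  0.0017] F [-0.3  0.2  0.2] w 0.0256
[[266.96018592 127.39092719]
 [266.88099817 241.90012843]]
```

View pics/m2.png

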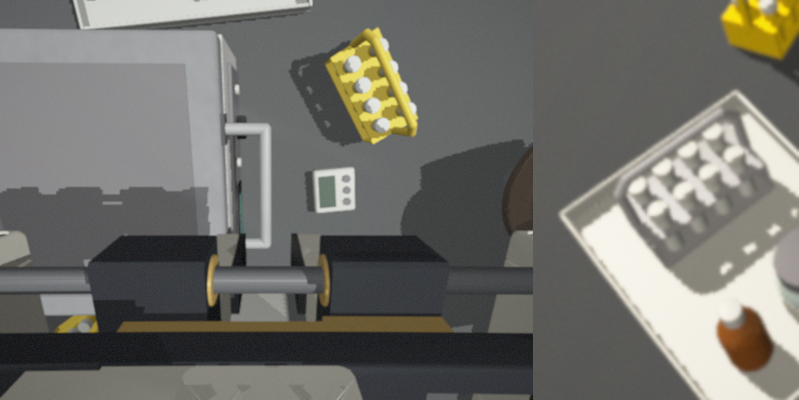

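The rack stands upright in the tray's near half, with the jar and bottle untouched. In the wrist view the bar is at column 266, rows 127–243, within 1 px of the prediction. I'll go down onto the bar with the fingers about 24 mm apart.

move_arm(
  deltas=[
    {"rot":[0,0,0],"offset":[0,-0.002,0.02],"gripper":186},
    {"rot":[0,0,0],"offset":[0,-0.002,0.05],"gripper":186},
    {"rot":[0,0,0],"offset":[0,-0.002,0.08],"gripper":186},
    {"rot":[0,0,0],"offset":[0,-0.002,0.1],"gripper":186},
    {"rot":[0,0,0],"offset":[0,-0.002,0.12],"gripper":186},
    {"rot":[0,0,0],"offset":[0,-0.002,0.14],"gripper":186},
    {"rot":[0,0,0],"offset":[0,-0.002,0.155],"gripper":186},
    {"rot":[0,0,0],"offset":[0,-0.002,0.164],"gripper":186},
    {"rot":[0,0,0],"offset":[0,-0.002,0.164],"gripper":186},
    {"rot":[0,0,0],"offset":[0,-0.002,0.164],"gripper":186},
  ],
)

```text
t: 13.95
ee_pos: [0.4928, -0.0463, 0.1359]
tool_rot: [[-0.001, -1.0, 0.0], [-1.0, 0.001, -0.0], [0.0, -0.0, -1.0]]
wrist_force: [0.0, 0.0, 1.2]
width: 0.0239
grip_force: 0.0
```

move_arm(
  deltas=[
    {"rot":[0,0,0],"offset":[0,0,0],"gripper":255},
    {"rot":[0,0,0],"offset":[0,0,0],"gripper":255},
    {"rot":[0,0,0],"offset":[0,0,0],"gripper":255},
    {"rot":[0,0,0],"offset":[0,0,0],"gripper":255},
    {"rot":[0,0,0],"offset":[0,0,0],"gripper":255},
  ],
  grip_force=25,
)

```text
t: 14.45
ee_pos: [0.493, -0.0457, 0.1361]
tool_rot: [[0.0, -1.0, 0.001], [-1.0, -0.0, 0.0], [-0.0, -0.001, -1.0]]
wrist_force: [0.8, -1.1, 3.7]
width: 0.0107
grip_force: 25.0
```

move_arm(
  deltas=[
    {"rot":[0,0,0],"offset":[0,0,-0.004],"gripper":255},
    {"rot":[0,0,0],"offset":[0,-0.001,-0.01],"gripper":255},
    {"rot":[0,0,0],"offset":[0,-0.0012,-0.0156],"gripper":255},
    {"rot":[0,0,0],"offset":[0,-0.002,-0.0234],"gripper":255},
    {"rot":[0,0,0],"offset":[0,-0.0032,-0.0311],"gripper":255},
    {"rot":[0,0,0],"offset":[0,-0.0045,-0.0388],"gripper":255},
    {"rot":[0,0,0],"offset":[0,-0.0059,-0.0464],"gripper":255},
    {"rot":[0,0,0],"offset":[0,-0.0076,-0.054],"gripper":255},
    {"rot":[0,0,0],"offset":[0,-0.0094,-0.0617],"gripper":255},
    {"rot":[0,0,0],"offset":[0,-0.0094,-0.0617],"gripper":255},
  ],
)

```text
t: 15.45
ee_pos: [0.5027, -0.0457, 0.1984]
tool_rot: [[0.0, -1.0, 0.002], [-1.0, -0.0, 0.0], [-0.0, -0.002, -1.0]]
wrist_force: [5.1, -1.5, -3.1]
width: 0.0107
grip_force: 25.0
```

move_arm(
  deltas=[
    {"rot":[0,0,0],"offset":[0,-0.002,-0.0075],"gripper":255},
    {"rot":[0,0,0],"offset":[0,-0.0043,-0.015],"gripper":255},
    {"rot":[0,0,0],"offset":[0,-0.0068,-0.0224],"gripper":255},
    {"rot":[0,0,0],"offset":[0,-0.0093,-0.0298],"gripper":255},
    {"rot":[0,0,0],"offset":[0,-0.0121,-0.0371],"gripper":255},
    {"rot":[0,0,0],"offset":[0,-0.015,-0.0443],"gripper":255},
    {"rot":[0,0,0],"offset":[0,-0.0182,-0.0514],"gripper":255},
    {"rot":[0,0,0],"offset":[0,-0.0215,-0.0585],"gripper":255},
    {"rot":[0,0,0],"offset":[0,-0.025,-0.0655],"gripper":255},
    {"rot":[0,0,0],"offset":[0,-0.0286,-0.0724],"gripper":255},
    {"rot":[0,0,0],"offset":[0,-0.0286,-0.0724],"gripper":255},
  ],
)

```text
t: 16.55
ee_pos: [0.5319, -0.0455, 0.27]
tool_rot: [[0.0, -1.0, 0.002], [-1.0, -0.0, 0.0], [-0.0, -0.002, -1.0]]
wrist_force: [9.2, -2.7, -6.1]
width: 0.0107
grip_force: 25.0
```

```bash
python3 - <<'E'
from h import *
go((.5,0,.3))
w=viewer.camera("wrist"); s=viewer.camera("scene")
cv2.imwrite("pics/m3.png",np.hstack([cv2.resize(w[:,:,::-1],(400,300)),cv2.resize(s[:,:,::-1],(400,300))]))
E
```

```text
t 16.55 at [ 0.5319 -0.0455  0.27  ] off [-0.0455  0.0318 -0.0301] rot [0. 0. 0.] F [ 9.2 -2.7 -6.1] w 0.0107
```

View pics/m3.png

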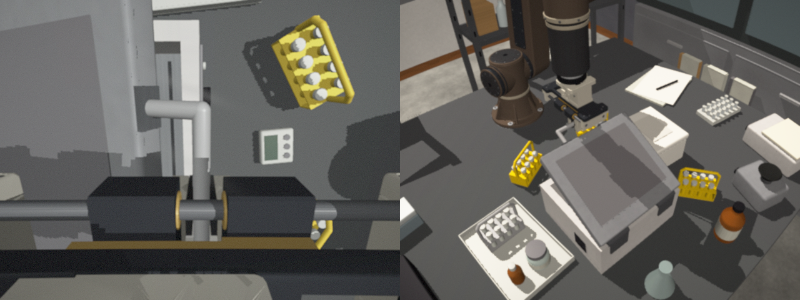

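The lid is at about 0.45 rad and held, and the rack, jar and bottle are in place. There is a small radial pull of about 10 N. I'm raising the lid past balance to about 0.57 and holding briefly.

move_arm(
  deltas=[
    {"rot":[0,0,0],"offset":[0,-0.0045,-0.0065],"gripper":255},
    {"rot":[0,0,0],"offset":[0,-0.0085,-0.0133],"gripper":255},
    {"rot":[0,0,0],"offset":[0,-0.013,-0.0195],"gripper":255},
    {"rot":[0,0,0],"offset":[0,-0.0175,-0.026],"gripper":255},
    {"rot":[0,0,0],"offset":[0,-0.0212,-0.0315],"gripper":255},
    {"rot":[0,0,0],"offset":[0,-0.0212,-0.0315],"gripper":255},
    {"rot":[0,0,0],"offset":[0,-0.0212,-0.0315],"gripper":255},
    {"rot":[0,0,0],"offset":[0,-0.0212,-0.0315],"gripper":255},
    {"rot":[0,0,0],"offset":[0,-0.0212,-0.0315],"gripper":255},
    {"rot":[0,0,0],"offset":[0,-0.0212,-0.0315],"gripper":255},
  ],
)

```text
t: 17.65
ee_pos: [0.5516, -0.0456, 0.3008]
tool_rot: [[0.0, -1.0, -0.0], [-1.0, -0.0, 0.0], [-0.0, 0.0, -1.0]]
wrist_force: [5.6, -0.4, -3.6]
width: 0.0113
grip_force: 25.0
```

```bash
python3 - <<'E'
from h import *
go((.5,0,.3))
s=viewer.camera("scene"); a=cv2.resize(s[:,:,::-1][150:350,190:440],None,fx=3,fy=3,interpolation=cv2.INTER_CUBIC)
# predicted lid top corners for several angles (lid front edge 270 ahead of back edge; hinge x .8045 z .137)
for th,col in ((.45,(0,0,255)),(.52,(0,200,255)),(.57,(0,255,0))):
    P=[]
    for lx in (-.270,-.002):
        for y in (.1035,-.1925):
            P.append((.8045+lx*np.cos(th)+.028*np.sin(th), y, .137-lx*np.sin(th)+.028*np.cos(th)))
    q=((proj("scene",P)-[190,150])*3)[[0,1,3,2]]
    cv2.polylines(a,[q.astype(np.int32).reshape(-1,1,2)],True,col,1)
cv2.imwrite("pics/s4.png",a)
E
```

```text
t 17.65 at [ 0.5516 -0.0456  0.3008] off [-0.0456  0.0516  0.0008] rot [0. 0. 0.] F [ 5.6 -0.4 -3.6] w 0.0113
```

View pics/s4.png

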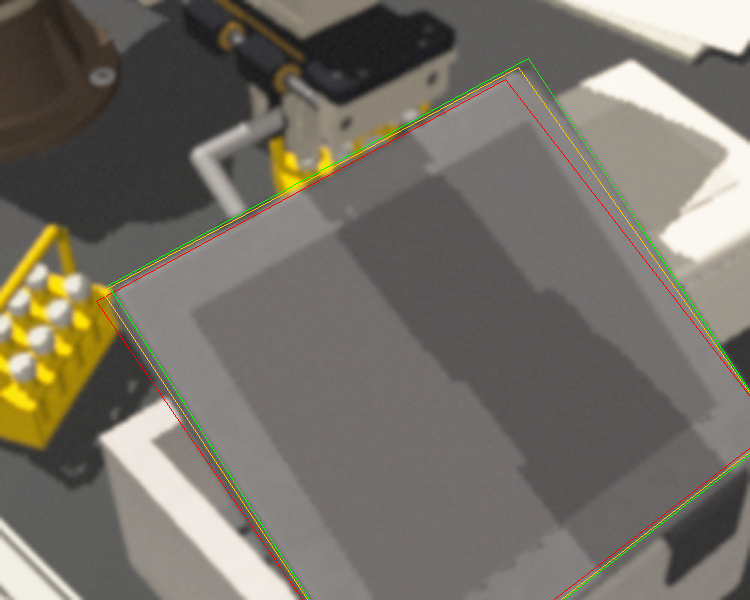

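The lid outline fits the 0.57 rad overlay (green) in the scene crop. The lid has been past balance for about half a second. Now drawing it down to about 0.43.

move_arm(
  deltas=[
    {"rot":[0,0,0],"offset":[0,0.0015,0.0025],"gripper":255},
    {"rot":[0,0,0],"offset":[0,0.0047,0.0072],"gripper":255},
    {"rot":[0,0,0],"offset":[0,0.0079,0.0122],"gripper":255},
    {"rot":[0,0,0],"offset":[0,0.011,0.0175],"gripper":255},
    {"rot":[0,0,0],"offset":[0,0.014,0.0227],"gripper":255},
    {"rot":[0,0,0],"offset":[0,0.017,0.028],"gripper":255},
    {"rot":[0,0,0],"offset":[0,0.0195,0.0323],"gripper":255},
    {"rot":[0,0,0],"offset":[0,0.0212,0.0352],"gripper":255},
    {"rot":[0,0,0],"offset":[0,0.0218,0.0363],"gripper":255},
    {"rot":[0,0,0],"offset":[0,0.0218,0.0363],"gripper":255},
    {"rot":[0,0,0],"offset":[0,0.0218,0.0363],"gripper":255},
    {"rot":[0,0,0],"offset":[0,0.0218,0.0363],"gripper":255},
  ],
)

```text
t: 18.9
ee_pos: [0.5295, -0.0457, 0.2649]
tool_rot: [[-0.0, -1.0, -0.001], [-1.0, 0.0, 0.0], [-0.0, 0.001, -1.0]]
wrist_force: [-4.8, 4.1, 2.6]
width: 0.0111
grip_force: 25.0
```

```bash
python3 - <<'E'
from h import *
go((.5,0,.3)); print(robot.state()["qd"].round(4))
s=viewer.camera("scene"); f=s[:,:,::-1].copy()
for th,col in ((.34,(0,0,255)),(.43,(0,255,0)),(.49,(255,0,0))):
    P=[(.8045+lx*np.cos(th)+.028*np.sin(th), y, .137-lx*np.sin(th)+.028*np.cos(th)) for lx,y in ((-.27,.1035),(-.27,-.1925),(-.002,-.1925),(-.002,.1035))]
    q=proj("scene",P)*4; cv2.polylines(f,[q.astype(np.int32).reshape(-1,1,2)],True,col,1,cv2.LINE_AA,2)
cv2.imwrite("pics/s5.png",np.hstack([cv2.resize(f[150:350,210:400],None,fx=2.4,fy=2.4,interpolation=cv2.INTER_CUBIC)[:480],cv2.resize(f[300:470,85:200],(325,480))]))
E
```

```text
t 18.9 at [ 0.5295 -0.0457  0.2649] off [-0.0457  0.0295 -0.035 ] rot [0. 0. 0.] F [-4.8  4.1  2.6] w 0.0111
[-0.0007 -0.0014  0.0004 -0.0011  0.0023  0.0018]
```

View pics/s5.png

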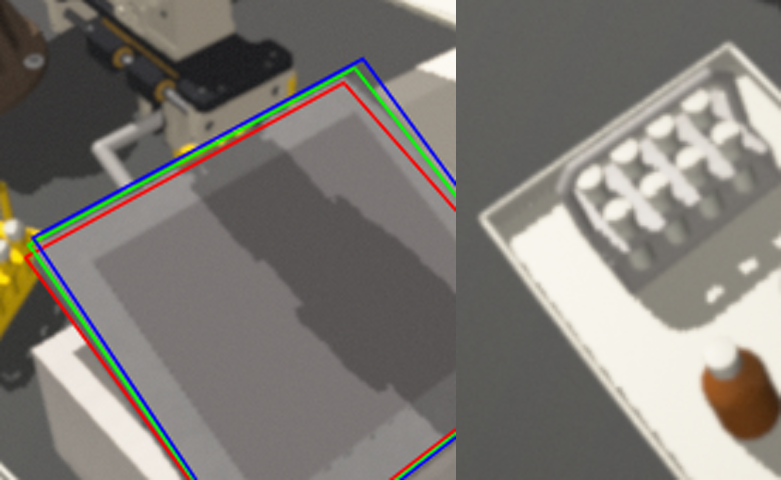

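The lid matches the 0.43 outline (green), the arm is at rest with the bar gripped, and the rack stands upright in the tray. Handing in.

```bash
python3 -c "
from cell import robot
print(robot.sign_off())"
```

```text
the job is handed in; nothing more can be done
None
```

The rack stands upright in the tray, the lid was raised to about 0.57 rad for about half a second, and the arm now holds it still at about 0.43 rad (angles estimated from arm position and camera); the job is handed in, with no verdict returned.

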